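# Close the membrane filtration cell

## Task

Push the blue filter cassette into the filtration cell by its orange tab until the spring detent draws it fully home. Then turn the three clamp bolt knobs clockwise to their end stops, the red centre one first and then the two black outer ones in either order, and let go. Leave the flasks and the amber jar standing where they are.

Things in the scene. Friction and masses are not known exactly. Their poses are not given: they have to be found in the camera images.
- cell: fixed filtration cell; origin: on the table below the centre knob; its y axis is its long direction, towards the end where the cassette enters; z up. Aluminium base x -75 to 75, y -170 to 290 mm, 18 mm thick; steel clamp plate x -73 to 73, y -155 to 155 mm, top 80 mm high, with three knobs in a row along y at y = 110 (left), 0 (centre), -110 mm (right). Brass stubs stick out 24 mm at its -x side.
- plunger_top (a point): top of the brass detent plunger on the clamp plate at x -40, y 142 mm of the cell, in a black collar 20 mm across; at most 97 mm high; keep clear
- cassette (a joint): slide of the blue cassette: m, 0 = pulled out, 0.07 = fully home at a hard stop; grows along the cell's -y. Starts at 0 to 0.03. Friction about 2 N; from 0.05 to 0.061 the detent resists with up to about 5 N more; past about 0.064 it draws the cassette home by itself and holds it there (about 6 N to pull it out).
- tab_top (a point): middle of the top edge of the cassette's upright orange push tab, 113 mm above the table; axes as the cell's. Tab 75 mm wide (x), 12 mm thick (y, 6 mm either side of this point), from 113 down to 28 mm high; push its outer face, which looks along the cell's +y. With the cassette home this point is at x 0, y 190 mm of the cell. Nothing stands outside the tab.
- knob_left (a joint): black left clamp bolt knob, turns on a vertical axis: rad, 0 = loose, 1.5 = tight at its solid end stop; grows clockwise seen from above. Starts at 0 to 0.45: one grasp and turn of at most 1.5 rad tightens it. It does not rise or sink, stays where left, takes about 0.15 N m. At 0 its bar lies (to 4 degrees) across the cell, at 1.5 exactly along it.
- knob_left_grip (a point): grip point on the axis of the black left knob, 116 mm above the table; x runs along the bar, z up. The bar is 78 mm long, 16 mm wide, centred on the axis, spans heights 93 to 125 mm and stands on a round steel hub (46 mm across, 81 to 93 mm high).
- knob_centre (a joint): red centre clamp bolt knob, turns on a vertical axis: rad, 0 = loose, 1.5 = tight at its solid end stop; grows clockwise seen from above. Starts at 0 to 0.45: one grasp and turn of at most 1.5 rad tightens it. It does not rise or sink, stays where left, takes about 0.15 N m. At 0 its bar lies (to 4 degrees) across the cell, at 1.5 exactly along it.
- knob_centre_grip (a point): grip point on the axis of the red centre knob, 116 mm above the table; x runs along the bar, z up. The bar is 78 mm long, 16 mm wide, centred on the axis, spans heights 93 to 125 mm and stands on a round steel hub (46 mm across, 81 to 93 mm high).
- knob_right (a joint): black right clamp bolt knob, turns on a vertical axis: rad, 0 = loose, 1.5 = tight at its solid end stop; grows clockwise seen from above. Starts at 0 to 0.45: one grasp and turn of at most 1.5 rad tightens it. It does not rise or sink, stays where left, takes about 0.15 N m. At 0 its bar lies (to 4 degrees) across the cell, at 1.5 exactly along it.
- knob_right_grip (a point): grip point on the axis of the black right knob, 116 mm above the table; x runs along the bar, z up. The bar is 78 mm long, 16 mm wide, centred on the axis, spans heights 93 to 125 mm and stands on a round steel hub (46 mm across, 81 to 93 mm high).
- flask_a: loose clear conical flask, 84 mm across the foot, 128 mm high, bystander; origin: centre of its underside, z up
- flask_b: loose green-tinted conical flask, 84 mm across the foot, 128 mm high, bystander; origin: centre of its underside, z up
- reagent: loose amber jar with white cap, 68 mm across, 125 mm high, bystander; origin: centre of its underside, z up

How it is judged:
On the way, in this order (a step that is already met when the one before it is completed fails the run):
1. the cassette is home in its detent (value of joint cassette above 0.066 m), for 0.2 s.
2. the red centre knob is at its end stop (value of joint cassette above 0.066 m and value of joint knob_centre above 1.42 rad), for 0.2 s.
3. one outer knob is at its end stop (value of joint any of knob_left, knob_right above 1.42 rad), for 0.2 s.
4. both outer knobs are at their end stops (value of joint each of knob_left, knob_right above 1.42 rad), for 0.2 s.
At the end, for the whole second after the job is handed in: The cassette slide reads over 0.066 m (within 4 mm of its stop), all three knobs read over 1.42 rad (within 0.08 rad of their stops), and the two flasks and the jar stand at rest, upright within 0.2 rad, within 30 mm of where they were (all of step 2 and all of step 4 and distance of each of flask_a, flask_b, reagent from where it was at the start of the episode below 0.03 m and angle between each of flask_a, flask_b, reagent's own z axis and vertical below 0.2 rad and linear speed of each of flask_a, flask_b, reagent below 0.02 m/s); the robot touches nothing.
It fails at once if a knob is tightened (past 1 rad) before the cassette is home (value of joint cassette below 0.06 m and value of joint any of knob_left, knob_centre, knob_right above 1 rad).
It fails at once if an outer knob is tightened (past 1 rad) before the centre knob has been (1.35 rad) (value of joint knob_centre below 1.35 rad and value of joint any of knob_left, knob_right above 1 rad).
It fails at once if a flask or the jar is moved more than 40 mm or tipped (distance of any of flask_a, flask_b, reagent from where it was at the start of the episode above 0.04 m or angle between any of flask_a, flask_b, reagent's own z axis and vertical above 0.4 rad).
It also fails if it takes over 66 s, if anything falls off the work surface, if the arm or the gripper's body presses on something with over 40 N, if the wrist force passes 120 N, or if a joint passes its speed limit or range.

## Robot

A 6-joint arm with a two-finger parallel gripper is mounted at the origin on the work surface. World frame = base frame: x ahead of the robot, y to its left, z up, the work surface at z = 0. Lengths are in m, angles in rad, forces in N, time in s.
With the tool pointing down it reaches from about 0.275 to 1 m from the base axis. Payload 8.4 kg.
Tool frame: the origin (TCP) lies on the front face of the gripper's body, between the roots of the fingers; the fingertips stand 73 mm ahead of it and the grasp point (between the pads) lies ctrl.grip_point_offset ahead of it (ctrl.grip_point_offset is the distance from the TCP to the grasp point, in m); z points along the fingers, y is the line along which they close (so a half turn about z gives the same grasp; the last joint's range is limited). The gripper opens to 85 mm and grips with 20 to 120 N. Pads are 22 mm wide; open, the fingers measure 114 mm over their backs; the gripper's body (76 mm by 85 mm) begins 54 mm behind the grasp point. The pads swing forward as they close: fully open they stand 13 mm farther back than shut.
Start: joints at [1.341, 0.353, 1.633, -0, 1.155, -0.002], TCP at [0.141, 0.609, 0.304] pointing down, gripper open.
Joint ranges: [-2.63, 2.63], [-0.92, 2.1], [0.06, 2.66], [-1.3, 4.44], [0, 2.69], [-3.02, 3.02]. Speed limits (rad/s): [2.22, 2.22, 2.79, 3.14, 3.14, 3.14].

## Interface

Orientations are given as a unit quaternion [w, x, y, z].
In Python, from plant import ctrl gives the robot as it stands.
- The arm moves only by the tool servo_tool, never from a script. Its argument "increments" is a list of rows, each an object with "slide": the shift along the tool's x, y, z as a fraction of full scale, a list of three; "rot": the turn, a rotation vector about the tool's x, y, z as a fraction of full scale, a list of three. In form: [{"slide": [x, y, z], "rot": [wx, wy, wz]}, ...]. A call has 1 to 8 rows; each row is the pose to reach, as a shift and turn from the pose commanded when the call began, along the tool's axes at that moment; what a row does not reach only later rows make up. Full scale, the value 1, is 0.1 m for a shift and 120 degrees for a turn. A row lasts 1/10 s, in which the tool goes at most 50 mm and 8.59 degrees, less where a joint would pass 70% of its speed; a pose out of reach is approached as far as the arm can. A call with a number of a shift or a turn outside -1 to 1 is refused whole. A call with a gripper value outside its range is refused whole. "jaw" is the finger opening in mm, from 0 to 85.4, set as the call begins (left out, the last holds). The fingers move at their own pace and stop on an object; "squeeze" is the grip in N (left out, the last holds). Time passes only in rows, so rows that repeat a pose let the fingers close. It gives the time, the measured TCP pose, the force, the opening and the grip force at its end, in the units of the state.
- ctrl.get_state(): the state, without advancing time (a new reading comes with each control period).
- ctrl.camera(name): name is "scene" or "top" or "wrist"; returns a dict with "color" (480x640x3 uint8, blue, green, red), "range_z" (480x640 float32, m along the optical axis (not along the pixel's ray), 0 where there is no reading), "vfov" (degrees; the focal length in pixels is half the picture's height over the tangent of half this angle, whatever the lens; pixels are square), "cx", "cy" (the principal point, pixels), "eye" and "orientation" of the camera in the world. Camera axes: x right, y down, z forward; pixel columns grow to the right and rows downward; lengths in m; the calibration is good to about 2 mm. A picture is of the moment at which its call begins.
- ctrl.job_done(): hands the job in; it is judged then, once.
Trained networks look in a picture, given as the dict that the camera call returned (one of the last four; its "shot" number tells which), for a name from the list of things; names that differ only in an ending like _2 or _b are one class to them, and where a whole thing is asked for, a point or a joint stands for the part that bears it (a point fixed in the world has none). Each returns a list of dicts, best first, with "conf" (0 to 1); they miss things now and then, are a little off and sometimes report something else, mostly with a low value. They report only what shows in the picture. A call takes as long as a camera call.
- ctrl.recognise(picture, thing): "uv" ([column, row] in pixels, amid what is visible of it).
- ctrl.outline_of(picture, thing): "mask" (480x640 bool, what is visible of it) and "uv" ([column, row] in pixels, amid what is visible of it).
- ctrl.landmark_of(picture, thing): "uv" ([column, row] in pixels: a listed point, or the origin of a listed thing).
The state is a dict: "time": time; "joint_pos": joint angles; "qvel": joint speeds; "effort": joint torques, N m; "tcp_pos": TCP position; "tool_rot": TCP orientation; "wrist_force": force on the tool from outside, world axes, zero at the start; "moment": the same for the moment, N m; "finger_gap": finger opening in m; "gripper_force": force on a finger pad.
Only numpy, scipy, OpenCV 4.12 (cv2) and the standard library are available. Lean on these libraries where they do the work, as an engineer would, in place of code of your own. Each camera call takes 0.05 s, during which the arm holds its last target. There are 200 camera calls.

## Working session

There is one attempt and no reset: what is moved stays moved. The work goes in short steps, Python scripts to look and compute and a tool call to move; the robot and the scene stay as the last step left them, time stands still between calls to the robot, and variables do not carry over. Pictures are saved under pics/ and viewed, at most 10 in all, crops included, and the job is handed in when it is done.

Besides the shell and the picture viewer there is one more tool, called as name(argument=value, ...) on one line, values as JSON. servo_tool: Moves the arm, as the interface text tells. Its arguments: {"type":"object","properties":{"increments":{"type":"array"},"jaw":{"type":"number"},"squeeze":{"type":"number"}},"required":["increments"]}

```bash
mkdir -p pics
cat > h.py <<'E'
import numpy as np, cv2
from scipy.spatial.transform import Rotation as R
from plant import ctrl
def q2R(q): return R.from_quat([q[1],q[2],q[3],q[0]]).as_matrix()
def camR(p):
    o=np.array(p["orientation"]); return o if o.shape==(3,3) else q2R(o)
def ray(p,uv):
    f=240/np.tan(np.radians(p["vfov"])/2)
    return camR(p)@np.array([(uv[0]-p["cx"])/f,(uv[1]-p["cy"])/f,1])
def at_z(p,uv,z):
    d=ray(p,uv); e=np.array(p["eye"]); return e+d*(z-e[2])/d[2]
def by_depth(p,uv):
    u,v=int(round(uv[0])),int(round(uv[1])); r=p["range_z"][max(v-1,0):v+2,max(u-1,0):u+2]; r=r[r>0]
    return np.array(p["eye"])+ray(p,uv)*np.median(r) if len(r) else None
E
cat > a.py <<'E'
from h import *
np.set_printoptions(precision=4,suppress=True)
s=ctrl.get_state();print(s["time"],s["tcp_pos"],s["tool_rot"],ctrl.grip_point_offset,s["finger_gap"])
Z=dict(cell=0,plunger_top=.097,tab_top=.113,knob_left_grip=.116,knob_centre_grip=.116,knob_right_grip=.116,flask_a=0,flask_b=0,reagent=0)
for n in("top","scene"):
    p=ctrl.camera(n);cv2.imwrite(f"pics/{n}0.png",p["color"]);print(n,p["eye"],p["vfov"],p["cx"],p["cy"])
    for k,z in Z.items():
        for r in ctrl.landmark_of(p,k)[:2]:
            print(k,round(r["conf"],2),np.array(r["uv"]),at_z(p,r["uv"],z),by_depth(p,r["uv"]))
E
python3 a.py
```

```text
0.0 [0.141  0.6085 0.3031] [-0.0001  0.1136  0.9935 -0.0007] 0.0539 0.08549464339754058
top [ 0.4165 -0.0639  1.1928] 43.88296264309579 317.59519894063055 236.97664308276802
cell 0.78 [338.8 245.2] [ 0.5432 -0.1091  0.    ] [ 0.5299 -0.1044  0.1256]
plunger_top 0.46 [272.2 285.3] [0.4622 0.019  0.097 ] [0.4625 0.0194 0.0912]
tab_top 0.75 [214.6 282.3] [0.4698 0.1219 0.113 ] [0.4698 0.1221 0.1117]
tab_top 0.37 [268.8 183.5] [0.6491 0.0207 0.113 ] [0.6551 0.0229 0.0852]
knob_left_grip 0.94 [285.5 258.1] [ 0.51   -0.0074  0.116 ] [ 0.5093 -0.0078  0.1232]
knob_left_grip 0.74 [271.6 186.4] [0.6429 0.0154 0.116 ] [0.6521 0.0186 0.0726]
knob_centre_grip 0.62 [342.5 239.5] [ 0.5411 -0.1118  0.116 ] [ 0.54   -0.1114  0.1253]
knob_right_grip 0.86 [400.6 227.8] [ 0.5597 -0.2184  0.116 ] [ 0.5587 -0.2173  0.1239]
knob_right_grip 0.55 [285.2 257.6] [ 0.5109 -0.0069  0.116 ] [ 0.5101 -0.0074  0.1252]
flask_a 0.81 [386.  318.6] [ 0.3943 -0.1982  0.    ] [ 0.3967 -0.1837  0.1286]
flask_b 0.81 [386.  318.6] [ 0.3943 -0.1982  0.    ] [ 0.3967 -0.1837  0.1286]
reagent 0.94 [472.6 235.6] [ 0.5554 -0.37
[... 448 characters left out ...]
92 [360.5 227.9] [0.5036 0.0016 0.116 ] [0.5133 0.0024 0.1256]
knob_centre_grip 0.59 [287.6 226.3] [ 0.5237 -0.112   0.116 ] [ 0.5332 -0.1092  0.1257]
knob_centre_grip 0.26 [439.7 227.5] [0.4771 0.124  0.116 ] [0.4741 0.1244 0.1132]
knob_right_grip 0.59 [215.4 231.9] [ 0.559  -0.2196  0.116 ] [ 0.5677 -0.215   0.1255]
flask_a 0.89 [356.6 358.6] [0.6662 0.0267 0.    ] [0.6953 0.0283 0.0489]
flask_a 0.7 [262.9 216.8] [ 0.3949 -0.1989  0.    ] [ 0.4759 -0.1691  0.0811]
flask_b 0.89 [356.6 358.6] [0.6662 0.0267 0.    ] [0.6953 0.0283 0.0489]
flask_b 0.7 [262.9 216.8] [ 0.3949 -0.1989  0.    ] [ 0.4759 -0.1691  0.0811]
reagent 0.96 [141.5 261.5] [ 0.551  -0.3789  0.    ] [ 0.5755 -0.3587  0.0319]
```

View pics/top0.png

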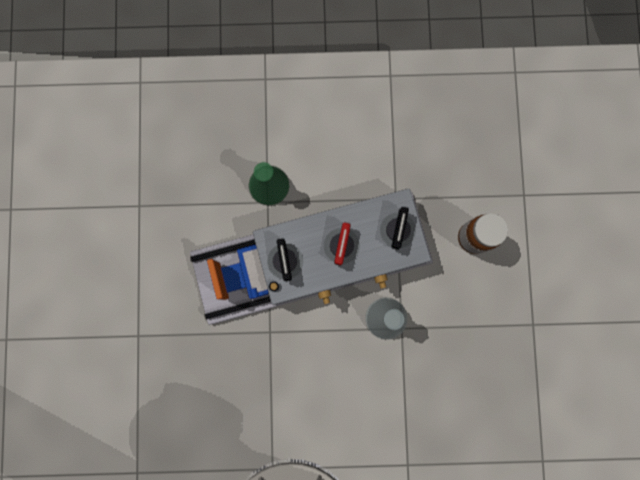

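View pics/scene0.png

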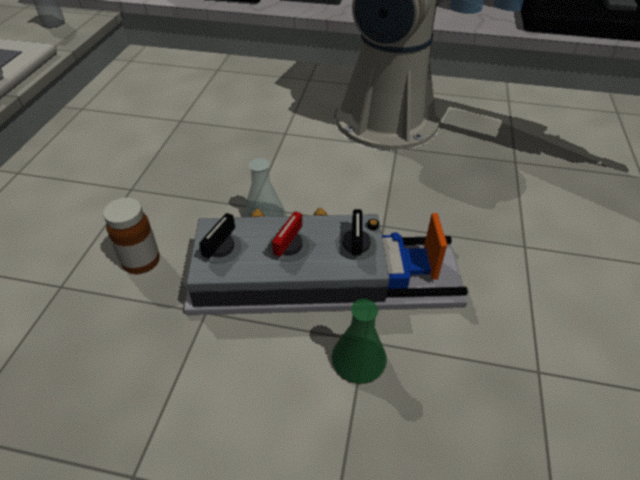

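The pictures agree: tab at (218,280) in the top view, black/red/black knobs at (285,259), (343,243) and (401,228), plunger at (274,287). The green flask is at (268,185), the clear one at (386,318) and the jar at (487,232). Next I refine with the depth cloud.

```bash
cat > b.py <<'E'
from h import *
np.set_printoptions(precision=4,suppress=True)
def cloud(p):
    f=240/np.tan(np.radians(p["vfov"])/2); v,u=np.mgrid[:480,:640]; z=p["range_z"]
    c=np.stack([(u-p["cx"])/f*z,(v-p["cy"])/f*z,z],-1); return c@camR(p).T+np.array(p["eye"])
def rect(P):
    (c,(w,h),a)=cv2.minAreaRect((P[:,:2]*1000).astype(np.float32)); 
    b=cv2.boxPoints((c,(w,h),a)); e=b[1]-b[0]; e2=b[2]-b[1]; e=e if np.hypot(*e)>np.hypot(*e2) else e2
    return np.array(c),sorted((w,h)),np.degrees(np.arctan2(e[1],e[0]))%180
G=dict(knob_left=(.51,-.0075),knob_centre=(.54,-.1115),knob_right=(.559,-.218))
def measure(names=("top","scene")):
    for n in names:
        p=ctrl.camera(n); W=cloud(p); ok=p["range_z"]>0
        Q=W[ok]
        m=(abs(Q[:,2]-.08)<.004)&(Q[:,0]>.4)&(Q[:,0]<.7)&(Q[:,1]>-.32)&(Q[:,1]<.1)
        print(n,"plate",rect(Q[m]),np.median(Q[m],0))
        for k,g in G.items():
            d=np.hypot(Q[:,0]-g[0],Q[:,1]-g[1]); m=(d<.045)&(abs(Q[:,2]-.125)<.006)
            if m.sum()>20:
                q=Q[m][:,:2]; c=q.mean(0); U=np.linalg.svd(q-c)[2][0]
                print(k,m.sum(),"mean",c,"rect",rect(Q[m]),"pca",np.degrees(np.arctan2(U[1],U[0]))%180,"z",np.median(Q[m][:,2]))
        B=p["color"].astype(int); m=ok&(B[...,2]>150)&(B[...,1]<130)&(B[...,0]<70)&(abs(W[...,2]-.113)<.006)&(W[...,1]>.03)
        if m.sum()>10: print("tab",m.sum(),W[m].mean(0),rect(W[m]))
    return p
if __name__=="__main__": measure()
E
python3 b.py
```

```text
top plate (array([ 537.8563, -107.3817]), [250.45706176757812, 344.1385803222656], np.float32(81.64623)) [ 0.533  -0.1085  0.08  ]
knob_left 370 mean [ 0.508  -0.0041] rect (array([508.4775,  -3.9604]), [16.01358985900879, 77.08952331542969], np.float32(8.375739)) pca 8.647701961989412 z 0.12437157735924986
knob_centre 369 mean [ 0.5344 -0.1104] rect (array([ 534.9999, -110.6164]), [15.948643684387207, 78.43805694580078], np.float32(166.40083)) pca 166.25232705920166 z 0.12422763912624113
knob_right 369 mean [ 0.5609 -0.2168] rect (array([ 561.0807, -217.1737]), [16.218475341796875, 77.62210845947266], np.float32(165.93256)) pca 166.18580014468043 z 0.1244868409438189
tab 184 [0.4765 0.123  0.1126] (array([476.5053, 122.9437]), [8.95997142791748, 71.78424835205078], np.float32(12.968038))
scene plate (array([ 539.821 , -106.9384]), [257.29010009765625, 344.9820861816406], np.float32(82.10303)) [ 0.5518 -0.0982  0.0803]
knob_left 368 mean [ 0.5111 -0.0028] rect (array([507.7817,  -3.5592]), [15.481232643127441, 77.37054443359375], np.float32(8.22254)) pca 8.04928716383751 z 0.12458144607729033
knob_centre 394 mean [ 0.5376 -0.1096] rect (array([ 534.0521, -109.775 ]), [15.938700675964355, 76.89213562011719], np.float32(166.50201)) pca 165.75070841455852 z 0.12467865461168176
knob_right 424 mean [ 0.5631 -0.2158] rect (array([ 560.4691, -216.4744]), [16.586349487304688, 76.79056549072266], np.float32(165.39793)) pca 165.5063627783259 z 0.12462578199367574
tab 135 [0.4776 0.1239 0.113 ] (array([476.5498, 123.7387]), [8.0922212600708, 71.51387023925781], np.float32(13.422133))
```

Measured: knob centres are L(.508,-.004), C(.5345,-.110) and R(.561,-.217). The spacing is 110 mm, as it should be. The cell's y axis lies at 104° in the world, and all bars end at -76°. The tab top is at cell y ≈ .2405, so the cassette reads ≈ 0.02. I'll approach outside the tab with the fingers shut.

servo_tool(increments=[{"slide": [-0.25, -0.21, 0], "rot": [0, 0, 0]}, {"slide": [-0.6, -0.51, 0], "rot": [0, 0, 0]}, {"slide": [-1, -0.85, 0], "rot": [0, 0, 0]}], jaw=0, squeeze=60)

```text
time: 1.4
tcp_pos: [0.2181, 0.5047, 0.3038]
tool_rot: [0.0, 0.113, 0.994, 0.0]
wrist_force: [0.8, 0.5, 1.8]
finger_gap: 0.0435
gripper_force: 0.0
```

servo_tool(increments=[{"slide": [-0.3, -0.25, 0.1], "rot": [0, 0, 0]}, {"slide": [-0.65, -0.55, 0.2], "rot": [0, 0, 0]}, {"slide": [-1, -0.85, 0.3], "rot": [0, 0, 0]}])

```text
time: 1.7
tcp_pos: [0.2969, 0.3987, 0.2738]
tool_rot: [0.0, 0.113, 0.994, 0.0]
wrist_force: [1.5, 0.6, 0.5]
finger_gap: -0.0001
gripper_force: 0.0
```

servo_tool(increments=[{"slide": [-0.3, -0.25, 0.1], "rot": [0, 0, 0]}, {"slide": [-0.65, -0.55, 0.2], "rot": [0, 0, 0]}, {"slide": [-1, -0.85, 0.3], "rot": [0, 0, 0]}, {"slide": [-1, -0.85, 0.3], "rot": [0, 0, 0]}])

```text
time: 2.1
tcp_pos: [0.3761, 0.2907, 0.2429]
tool_rot: [-0.0, 0.116, 0.993, -0.001]
wrist_force: [-0.3, 0.6, 0.0]
finger_gap: -0.0
gripper_force: 0.0
```

```bash
cat > go.py <<'E'
# go.py  cellx celly z yaw : slide/rot from the current pose to a target in cell coordinates (mm, deg; yaw of tool y in world)
from h import *; import sys
C=np.array([.5345,-.110]); A=np.radians(104.); ey=np.array([np.cos(A),np.sin(A)]); ex=np.array([ey[1],-ey[0]])
s=ctrl.get_state(); M=q2R(s["tool_rot"]); t=np.array(s["tcp_pos"]); d=t[:2]-C
yaw=np.degrees(np.arctan2(M[1,1],M[0,1]))
print("t",round(s["time"],2),"cell",np.round([d@ex*1e3,d@ey*1e3,t[2]*1e3],1),"yaw",round(yaw,2),"tilt",np.round(M[:2,2],4),"F",np.round(s["wrist_force"],1),"M",np.round(s["moment"],2),"gap",round(s["finger_gap"]*1e3,1),"gf",s["gripper_force"],"j6",round(s["joint_pos"][5],2))
a=[float(x) for x in sys.argv[1:]]
for i in range(0,len(a),4):
    x,y,z,w=a[i:i+4]; g=np.append(C+(x*ex+y*ey)/1e3,z/1e3)
    Rz=R.from_euler("z",w,degrees=True).as_matrix()@np.array([[0,1,0],[1,0,0],[0,0,-1.]])
    print("slide",np.round(M.T@(g-t)/.1,3),"rot",np.round(R.from_matrix(M.T@Rz).as_rotvec(degrees=True)/120,4))
E
python3 go.py 0 295 150 14
```

```text
t 2.1 cell [-56.7 427.1 242.9] yaw 76.71 tilt [-0.0008 -0.0022] F [-0.3  0.6  0. ] M [ 0.04 -0.02 -0.05] gap -0.0 gf 0.0 j6 -0.68
slide [-1.11  -0.912  0.93 ] rot [-1.100e-03  5.000e-04  5.226e-01]
```

servo_tool(increments=[{"slide": [-0.25, -0.2, 0.1], "rot": [0, 0, 0.06]}, {"slide": [-0.5, -0.4, 0.2], "rot": [0, 0, 0.13]}, {"slide": [-0.75, -0.65, 0.35], "rot": [0, 0, 0.2]}, {"slide": [-0.95, -0.85, 0.5], "rot": [0, 0, 0.27]}, {"slide": [-1, -0.91, 0.65], "rot": [0, 0, 0.34]}, {"slide": [-1, -0.91, 0.8], "rot": [0, 0, 0.41]}, {"slide": [-1, -0.91, 0.93], "rot": [0, 0, 0.48]}, {"slide": [-1, -0.91, 0.93], "rot": [0, 0, 0.523]}])

```text
time: 2.9
tcp_pos: [0.4504, 0.1835, 0.1495]
tool_rot: [-0.001, 0.617, 0.787, -0.001]
wrist_force: [0.2, 0.6, -0.1]
finger_gap: 0.0002
gripper_force: 0.0
```

```bash
python3 go.py 0 258 150 14 0 207 150 14
```

```text
t 2.9 cell [-10.6 305.1 149.5] yaw 13.85 tilt [-0.0022 -0.0007] F [ 0.2  0.6 -0.1] M [-0.   -0.02  0.06] gap 0.2 gf 0.0 j6 0.14
slide [-0.471  0.107 -0.005] rot [-0.0011  0.0001 -0.0012]
slide [-0.981  0.108 -0.005] rot [-0.0011  0.0001 -0.0012]
```

servo_tool(increments=[{"slide": [-0.2, 0.1, 0], "rot": [0, 0, 0]}, {"slide": [-0.35, 0.1, 0], "rot": [0, 0, 0]}, {"slide": [-0.47, 0.1, 0], "rot": [0, 0, 0]}, {"slide": [-0.58, 0.1, 0], "rot": [0, 0, 0]}, {"slide": [-0.69, 0.1, 0], "rot": [0, 0, 0]}, {"slide": [-0.8, 0.1, 0], "rot": [0, 0, 0]}, {"slide": [-0.88, 0.1, 0], "rot": [0, 0, 0]}, {"slide": [-0.95, 0.1, 0], "rot": [0, 0, 0]}])

```text
time: 3.7
tcp_pos: [0.4842, 0.0935, 0.1509]
tool_rot: [-0.0, 0.615, 0.789, 0.0]
wrist_force: [0.5, 2.2, 0.4]
finger_gap: 0.0001
gripper_force: 1.3
```

```bash
python3 go.py 0 207 150 14
python3 - <<'E'
from b import *
measure(("scene",))
E
```

```text
t 3.7 cell [  0.4 209.6 150.9] yaw 14.16 tilt [-0.0001  0.0007] F [0.5 2.2 0.4] M [ 0.38 -0.03 -0.05] gap 0.1 gf 1.279726416687481 j6 -0.06
slide [-0.026 -0.005  0.009] rot [ 0.0001 -0.0003  0.0014]
scene plate (array([535.4161, -95.661 ]), [256.64154052734375, 367.799560546875], np.float32(79.71658)) [ 0.5511 -0.0966  0.0803]
knob_left 368 mean [ 0.5112 -0.0028] rect (array([507.9723,  -3.516 ]), [15.406708717346191, 77.45101928710938], np.float32(8.245005)) pca 7.956782870219456 z 0.12463557165205391
knob_centre 397 mean [ 0.5376 -0.1096] rect (array([ 534.8918, -109.8492]), [16.371747970581055, 76.0893325805664], np.float32(166.16096)) pca 165.88835843692425 z 0.12484675166478132
knob_right 419 mean [ 0.5626 -0.2157] rect (array([ 559.1471, -215.968 ]), [16.721656799316406, 78.7391357421875], np.float32(165.63141)) pca 165.29514350536908 z 0.12461736004426527
```

servo_tool(increments=[{"slide": [-0.02, 0, 0], "rot": [0, 0, 0]}, {"slide": [-0.04, 0, 0], "rot": [0, 0, 0]}, {"slide": [-0.04, 0, 0], "rot": [0, 0, 0]}])

```text
time: 4.05
tcp_pos: [0.4846, 0.0914, 0.151]
tool_rot: [-0.001, 0.615, 0.788, 0.001]
wrist_force: [-4.0, 15.9, 2.0]
finger_gap: -0.0001
gripper_force: 8.0
```

```bash
python3 go.py 0 207 150 14
python3 - <<'E'
from h import *
from b import cloud
p=ctrl.camera("scene");W=cloud(p);B=p["color"].astype(int)
m=(B[...,2]>120)&(B[...,1]<.6*B[...,2])&(B[...,0]<70)&(W[...,1]>.03)&(W[...,2]>.06)&(W[...,2]<.118)&(p["range_z"]>0)
A=np.radians(104);q=W[m][:,:2]-[.5345,-.11]
print(m.sum(),np.percentile(q@[np.cos(A),np.sin(A)],[2,20,50,80,98]))
cv2.imwrite("pics/s1.png",p["color"][150:350,250:550])
E
```

```text
t 4.05 cell [  0.3 207.5 151. ] yaw 14.09 tilt [-0.0011  0.0029] F [-4.  15.9  2. ] M [ 2.29  0.57 -0.04] gap -0.1 gf 8.03616352379322 j6 -0.07
slide [-0.005 -0.003  0.01 ] rot [-0.0002 -0.0015  0.0007]Traceback (most recent call last):
  File "<stdin>", line 6, in <module>
    return _quantile_unchecked(
        a, q, axis, out, overwrite_input, method, keepdims, weights)
    return _ureduce(a,
                    func=_quantile_ureduce_func,
    ...<5 lines>...
                    overwrite_input=overwrite_input,
                    method=method)
    r = func(a, **kwargs)
    result = _quantile(arr,
                       quantiles=q,
    ...<2 lines>...
                       out=out,
                       weights=wgt)
    slices_having_nans = np.isnan(arr[-1, ...])
                                  ~~~^^^^^^^^^
IndexError: index -1 is out of bounds for axis 0 with size 0
```

Home: there's a hard stop with 16 N at y = 207.5, as predicted. I'll back off and raise.

servo_tool(increments=[{"slide": [0.1, 0, -0.05], "rot": [0, 0, 0]}, {"slide": [0.25, 0, -0.3], "rot": [0, 0, 0]}, {"slide": [0.25, 0, -0.7], "rot": [0, 0, 0]}, {"slide": [0.25, 0, -1], "rot": [0, 0, 0]}, {"slide": [0.25, 0, -1], "rot": [0, 0, 0]}], jaw=45)

```text
time: 4.6
tcp_pos: [0.4809, 0.1148, 0.255]
tool_rot: [0.002, 0.614, 0.789, 0.002]
wrist_force: [1.1, 0.7, 0.6]
finger_gap: 0.0451
gripper_force: 0.0
```

servo_tool(increments=[{"slide": [-0.3, 0, 0], "rot": [0, 0, -0.07]}, {"slide": [-0.65, 0, 0], "rot": [0, 0, -0.14]}, {"slide": [-1, 0, 0], "rot": [0, 0, -0.21]}, {"slide": [-1, 0, 0], "rot": [0, 0, -0.28]}, {"slide": [-1, 0, 0], "rot": [0, 0, -0.35]}, {"slide": [-1, 0, 0], "rot": [0, 0, -0.42]}, {"slide": [-1, 0, 0], "rot": [0, 0, -0.49]}, {"slide": [-1, 0, 0], "rot": [0, 0, -0.517]}])

```text
time: 5.4
tcp_pos: [0.503, 0.0171, 0.2501]
tool_rot: [-0.001, 0.117, 0.993, -0.0]
wrist_force: [-0.1, 0.7, -0.0]
finger_gap: 0.0452
gripper_force: 0.0
```

```bash
python3 go.py 0 70 220 76 0 0 172 76
python3 - <<'E'
from h import *
p=ctrl.camera("scene"); cv2.imwrite("pics/s1.png",cv2.resize(p["color"][150:350,150:550],None,fx=2,fy=2))
r=ctrl.landmark_of(p,"tab_top")[:1]; print(r,[at_z(p,x["uv"],.113) for x in r])
E
```

```text
t 5.4 cell [2.000e-01 1.309e+02 2.501e+02] yaw 76.54 tilt [-0.0013 -0.0005] F [-0.1  0.7 -0. ] M [-0.03  0.01  0.02] gap 45.2 gf 0.0 j6 -1.3
slide [-0.28  -0.541  0.301] rot [-0.0004 -0.0006  0.0045]
slide [-0.603 -1.162  0.781] rot [-0.0004 -0.0006  0.0045]
[{'uv': [406.1, 228.1], 'conf': 0.92}] [array([0.48621149, 0.07226351, 0.113     ])]
```

View pics/s1.png

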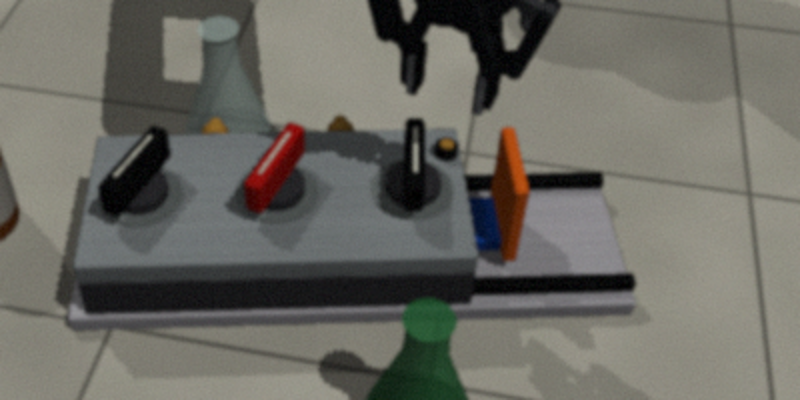

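The tab, now at crop (510,190), lies at cell y ≈ 189 mm, so the cassette is home. The knobs haven't moved and the gripper hovers behind the left knob. On to the centre knob.

servo_tool(increments=[{"slide": [-0.17, -0.33, 0], "rot": [0, 0, 0]}, {"slide": [-0.35, -0.67, 0.1], "rot": [0, 0, 0]}, {"slide": [-0.5, -1, 0.2], "rot": [0, 0, 0]}, {"slide": [-0.52, -1, 0.2], "rot": [0, 0, 0]}])

```text
time: 5.9
tcp_pos: [0.53, -0.0953, 0.2294]
tool_rot: [-0.001, 0.122, 0.993, -0.001]
wrist_force: [-0.3, -0.0, -0.0]
finger_gap: 0.0447
gripper_force: 0.0
```

```bash
python3 go.py 0 0 172 76.2
```

```text
t 5.9 cell [ -0.8  15.3 229.4] yaw 75.96 tilt [-0.0018 -0.0009] F [-0.3 -0.  -0. ] M [-0.02 -0.01 -0.03] gap 44.7 gf 0.0 j6 -1.51
slide [-0.08  -0.131  0.574] rot [-0.0006 -0.0007 -0.002 ]
```

servo_tool(increments=[{"slide": [-0.08, -0.13, 0.05], "rot": [0, 0, 0]}, {"slide": [-0.08, -0.13, 0.2], "rot": [0, 0, 0]}, {"slide": [-0.08, -0.13, 0.4], "rot": [0, 0, 0]}, {"slide": [-0.08, -0.13, 0.57], "rot": [0, 0, 0]}, {"slide": [-0.08, -0.13, 0.57], "rot": [0, 0, 0]}])

```text
time: 6.4
tcp_pos: [0.5336, -0.1063, 0.1718]
tool_rot: [-0.002, 0.12, 0.993, 0.0]
wrist_force: [-0.0, 1.0, 0.2]
finger_gap: 0.0449
gripper_force: 0.0
```

servo_tool(increments=[{"slide": [0, 0, 0], "rot": [0, 0, 0]}, {"slide": [0, 0, 0], "rot": [0, 0, 0]}, {"slide": [0, 0, 0], "rot": [0, 0, 0]}, {"slide": [0, 0, 0], "rot": [0, 0, 0]}, {"slide": [0, 0, 0], "rot": [0, 0, 0]}, {"slide": [0, 0, 0], "rot": [0, 0, 0]}], jaw=0, squeeze=50)

```text
time: 7.0
tcp_pos: [0.5346, -0.1096, 0.175]
tool_rot: [0.0, 0.119, 0.993, -0.003]
wrist_force: [-6.6, -19.8, 0.9]
finger_gap: 0.0151
gripper_force: 50.8
```

```bash
python3 go.py 0 0 172 14
```

```text
t 7.0 cell [  0.2   0.3 175. ] yaw 76.32 tilt [ 0.     -0.0051] F [ -6.6 -19.8   0.9] M [-3.01  0.8   0.1 ] gap 15.1 gf 50.801973938941956 j6 -1.53
slide [-0.    -0.004  0.03 ] rot [-0.0018  0.0018  0.5193]
```

servo_tool(increments=[{"slide": [0, -0.035, 0], "rot": [0, 0, 0.06]}, {"slide": [0, -0.035, 0], "rot": [0, 0, 0.13]}, {"slide": [0, -0.035, 0], "rot": [0, 0, 0.2]}, {"slide": [0, -0.035, 0], "rot": [0, 0, 0.27]}, {"slide": [0, -0.035, 0], "rot": [0, 0, 0.34]}, {"slide": [0, -0.035, 0], "rot": [0, 0, 0.41]}, {"slide": [0, -0.035, 0], "rot": [0, 0, 0.47]}, {"slide": [0, -0.035, 0], "rot": [0, 0, 0.52]}])

```text
time: 7.8
tcp_pos: [0.5329, -0.1119, 0.175]
tool_rot: [0.0, 0.618, 0.786, -0.002]
wrist_force: [-9.7, -13.7, 6.2]
finger_gap: 0.0148
gripper_force: 52.1
```

```bash
python3 go.py 0 0 172 14
```

```text
t 7.8 cell [ -2.1  -1.5 175. ] yaw 13.63 tilt [-0.0021 -0.0033] F [ -9.7 -13.7   6.2] M [-2.11  1.35  0.19] gap 14.8 gf 52.095547914505005 j6 -0.44
slide [0.015 0.021 0.03 ] rot [-0.0014  0.0013 -0.0031]
```

servo_tool(increments=[{"slide": [-0.01, -0.01, 0], "rot": [0, 0, 0.02]}, {"slide": [-0.01, -0.02, 0], "rot": [0, 0, 0.035]}, {"slide": [-0.01, -0.02, 0], "rot": [0, 0, 0.035]}, {"slide": [-0.01, -0.02, 0], "rot": [0, 0, 0.035]}])

```text
time: 8.2
tcp_pos: [0.5326, -0.1126, 0.1751]
tool_rot: [0.001, 0.644, 0.765, -0.001]
wrist_force: [-2.9, -5.0, 0.3]
finger_gap: 0.0152
gripper_force: 73.3
```

```bash
python3 go.py 0 0 172 14
```

```text
t 8.2 cell [ -2.5  -2.1 175.1] yaw 9.82 tilt [ 0.001  -0.0028] F [-2.9 -5.   0.3] M [-1.17  0.2   1.28] gap 15.2 gf 73.33911459892988 j6 -0.38
slide [0.023 0.023 0.031] rot [ 0.0002  0.0014 -0.0348]
```

Moment 1.28 N m at the expected angle: that's the end stop. I'll release and rise.

servo_tool(increments=[{"slide": [0, 0, 0], "rot": [0, 0, -0.015]}, {"slide": [0, 0, 0], "rot": [0, 0, -0.015]}, {"slide": [0, 0, 0], "rot": [0, 0, -0.015]}, {"slide": [0, 0, 0], "rot": [0, 0, -0.015]}], jaw=45)

```text
time: 8.6
tcp_pos: [0.5327, -0.1116, 0.1744]
tool_rot: [0.0, 0.633, 0.774, 0.0]
wrist_force: [-0.1, -1.2, 0.2]
finger_gap: 0.045
gripper_force: 0.0
```

servo_tool(increments=[{"slide": [0, 0, -0.1], "rot": [0, 0, 0]}, {"slide": [0, 0, -0.3], "rot": [0, 0, 0]}, {"slide": [0, 0, -0.5], "rot": [0, 0, 0]}, {"slide": [0, 0, -0.5], "rot": [0, 0, 0]}])

```text
time: 9.0
tcp_pos: [0.5339, -0.112, 0.227]
tool_rot: [0.002, 0.633, 0.774, 0.001]
wrist_force: [-0.2, 0.2, -0.2]
finger_gap: 0.0452
gripper_force: 0.0
```

```bash
python3 go.py 0 -110 220 76
python3 - <<'E'
from b import *
measure(("scene",))
E
```

```text
t 9.0 cell [ -1.1  -1.8 227. ] yaw 11.41 tilt [ 0.0047 -0.001 ] F [-0.2  0.2 -0.2] M [-0.05 -0.02  0.  ] gap 45.2 gf 0.0 j6 -0.41
slide [-1.081  0.059  0.072] rot [ 0.0014  0.002  -0.5382]
scene plate (array([535.6517, -98.3962]), [255.04600524902344, 360.9698486328125], np.float32(79.78013)) [ 0.5543 -0.0964  0.0803]
knob_left 369 mean [ 0.5113 -0.0028] rect (array([508.3845,  -3.3045]), [15.362759590148926, 79.1400375366211], np.float32(7.790938)) pca 7.894327659808134 z 0.12456826389007547
knob_centre 408 mean [ 0.5358 -0.109 ] rect (array([ 533.7874, -109.2549]), [17.075960159301758, 76.56913757324219], np.float32(103.82642)) pca 103.90531986374313 z 0.12434540500564334
knob_right 424 mean [ 0.5628 -0.2156] rect (array([ 559.6786, -215.9434]), [16.92171287536621, 78.79627990722656], np.float32(164.98033)) pca 165.402579540559 z 0.12464194745512641
tab 179 [0.4891 0.0745 0.113 ] (array([487.9619,  74.5281]), [9.484352111816406, 71.21025848388672], np.float32(13.252941))
```

The centre bar lies at 103.9°, so it's tight. Right knob next.

servo_tool(increments=[{"slide": [-0.2, 0.06, 0], "rot": [0, 0, -0.07]}, {"slide": [-0.45, 0.06, 0], "rot": [0, 0, -0.14]}, {"slide": [-0.7, 0.06, 0], "rot": [0, 0, -0.21]}, {"slide": [-0.9, 0.06, 0], "rot": [0, 0, -0.28]}, {"slide": [-1, 0.06, 0], "rot": [0, 0, -0.35]}, {"slide": [-1, 0.06, 0], "rot": [0, 0, -0.42]}, {"slide": [-1, 0.06, 0], "rot": [0, 0, -0.48]}, {"slide": [-1, 0.06, 0], "rot": [0, 0, -0.54]}])

```text
time: 9.85
tcp_pos: [0.5576, -0.2085, 0.223]
tool_rot: [-0.001, 0.118, 0.993, 0.0]
wrist_force: [-0.6, 0.5, 0.4]
finger_gap: 0.0448
gripper_force: 0.0
```

```bash
python3 go.py 0 -110 172 75.8
```

```text
t 9.85 cell [  -1.4 -101.2  223. ] yaw 76.5 tilt [-0.0014  0.0005] F [-0.6  0.5  0.4] M [-0.04  0.01 -0.02] gap 44.8 gf 0.0 j6 -1.7
slide [-0.054 -0.072  0.51 ] rot [ 0.0001 -0.0007  0.0058]
```

servo_tool(increments=[{"slide": [-0.05, -0.07, 0.05], "rot": [0, 0, 0.006]}, {"slide": [-0.05, -0.07, 0.2], "rot": [0, 0, 0.006]}, {"slide": [-0.05, -0.07, 0.35], "rot": [0, 0, 0.006]}, {"slide": [-0.05, -0.07, 0.5], "rot": [0, 0, 0.006]}, {"slide": [-0.05, -0.07, 0.5], "rot": [0, 0, 0.006]}, {"slide": [-0.05, -0.07, 0.5], "rot": [0, 0, 0.006]}])

```text
time: 10.45
tcp_pos: [0.5609, -0.2163, 0.173]
tool_rot: [-0.001, 0.126, 0.992, 0.0]
wrist_force: [-0.3, 0.3, 0.0]
finger_gap: 0.0451
gripper_force: 0.0
```

```bash
python3 go.py 0 -110 172 75.8
```

```text
t 10.45 cell [-1.000e-01 -1.095e+02  1.730e+02] yaw 75.48 tilt [-0.0016  0.0006] F [-0.3  0.3  0. ] M [ 0.06  0.03 -0.  ] gap 45.1 gf 0.0 j6 -1.69
slide [-0.003 -0.004  0.01 ] rot [ 0.0001 -0.0008 -0.0027]
```

servo_tool(increments=[{"slide": [0, 0, 0], "rot": [0, 0, 0]}, {"slide": [0, 0, 0], "rot": [0, 0, 0]}, {"slide": [0, 0, 0], "rot": [0, 0, 0]}, {"slide": [0, 0, 0], "rot": [0, 0, 0]}, {"slide": [0, 0, 0], "rot": [0, 0, 0]}, {"slide": [0, 0, 0], "rot": [0, 0, 0]}], jaw=0, squeeze=50)

```text
time: 11.05
tcp_pos: [0.5615, -0.2173, 0.1748]
tool_rot: [0.001, 0.126, 0.992, -0.001]
wrist_force: [-2.3, -5.2, 1.9]
finger_gap: 0.015
gripper_force: 50.7
```

```bash
python3 go.py 0 -110 172 14
```

```text
t 11.05 cell [   0.3 -110.6  174.8] yaw 75.53 tilt [ 0.0012 -0.0015] F [-2.3 -5.2  1.9] M [-0.63  0.29  0.12] gap 15.0 gf 50.74987471103668 j6 -1.69
slide [0.005 0.004 0.028] rot [-1.000e-04  1.000e-03  5.127e-01]
```

servo_tool(increments=[{"slide": [0, -0.01, 0], "rot": [0, 0, 0.06]}, {"slide": [0, -0.01, 0], "rot": [0, 0, 0.13]}, {"slide": [0, -0.01, 0], "rot": [0, 0, 0.2]}, {"slide": [0, -0.01, 0], "rot": [0, 0, 0.27]}, {"slide": [0, -0.01, 0], "rot": [0, 0, 0.34]}, {"slide": [0, -0.01, 0], "rot": [0, 0, 0.41]}, {"slide": [0, -0.01, 0], "rot": [0, 0, 0.47]}, {"slide": [0, -0.01, 0], "rot": [0, 0, 0.52]}])

```text
time: 11.85
tcp_pos: [0.5593, -0.2196, 0.1747]
tool_rot: [-0.0, 0.623, 0.782, -0.002]
wrist_force: [-11.5, -14.2, 8.8]
finger_gap: 0.015
gripper_force: 52.8
```

servo_tool(increments=[{"slide": [0, 0, 0], "rot": [0, 0, 0.02]}, {"slide": [0, 0, 0], "rot": [0, 0, 0.03]}, {"slide": [0, 0, 0], "rot": [0, 0, 0.03]}, {"slide": [0, 0, 0], "rot": [0, 0, 0.03]}])

```text
time: 12.25
tcp_pos: [0.5595, -0.22, 0.1748]
tool_rot: [0.001, 0.645, 0.764, -0.003]
wrist_force: [-12.5, -15.5, 7.3]
finger_gap: 0.0147
gripper_force: 74.4
```

```bash
python3 go.py 0 -110 172 14
```

```text
t 12.25 cell [  -2.4 -112.8  174.8] yaw 9.7 tilt [-0.0026 -0.0049] F [-12.5 -15.5   7.3] M [-2.66  1.77  1.1 ] gap 14.7 gf 74.40538141876459 j6 -0.54
slide [0.03  0.022 0.028] rot [-0.0017  0.002  -0.0359]
```

At the stop here too, with a 1.1 N m moment. I'll release, rise and head for the left knob.

servo_tool(increments=[{"slide": [0, 0, 0], "rot": [0, 0, -0.015]}, {"slide": [0, 0, 0], "rot": [0, 0, -0.015]}, {"slide": [0, 0, 0], "rot": [0, 0, -0.015]}, {"slide": [0, 0, 0], "rot": [0, 0, -0.015]}], jaw=45)

```text
time: 12.65
tcp_pos: [0.5612, -0.2172, 0.1741]
tool_rot: [0.0, 0.634, 0.773, 0.0]
wrist_force: [-0.1, 0.0, -0.8]
finger_gap: 0.0455
gripper_force: 0.0
```

servo_tool(increments=[{"slide": [0, 0, -0.1], "rot": [0, 0, 0]}, {"slide": [0, 0, -0.3], "rot": [0, 0, 0]}, {"slide": [0, 0, -0.5], "rot": [0, 0, 0]}, {"slide": [0, 0, -0.5], "rot": [0, 0, 0]}])

```text
time: 13.05
tcp_pos: [0.5626, -0.2179, 0.2272]
tool_rot: [0.002, 0.634, 0.773, 0.001]
wrist_force: [0.5, 0.4, 0.1]
finger_gap: 0.0453
gripper_force: 0.0
```

servo_tool(increments=[{"slide": [0.2, 0, 0], "rot": [0, 0, -0.07]}, {"slide": [0.45, 0, 0], "rot": [0, 0, -0.14]}, {"slide": [0.7, 0, 0], "rot": [0, 0, -0.21]}, {"slide": [0.9, 0, 0], "rot": [0, 0, -0.28]}, {"slide": [1, 0, 0], "rot": [0, 0, -0.35]}, {"slide": [1, 0, 0], "rot": [0, 0, -0.42]}, {"slide": [1, 0, 0], "rot": [0, 0, -0.49]}, {"slide": [1, 0, 0], "rot": [0, 0, -0.54]}])

```text
time: 13.85
tcp_pos: [0.5412, -0.119, 0.2236]
tool_rot: [-0.0, 0.118, 0.993, 0.0]
wrist_force: [-0.1, 0.6, 0.0]
finger_gap: 0.0449
gripper_force: 0.0
```

```bash
python3 go.py 0 110 220 98.1
python3 - <<'E'
from b import *
measure(("scene",))
E
```

```text
t 13.85 cell [  4.3 -10.4 223.6] yaw 76.46 tilt [-0.0004  0.0001] F [-0.1  0.6  0. ] M [-0.02 -0.04  0.03] gap 44.9 gf 0.0 j6 -1.55
slide [0.595 1.047 0.036] rot [ 0.     -0.0002 -0.1804]
scene plate (array([535.1175, -98.3616]), [255.9346923828125, 362.0058898925781], np.float32(79.827446)) [ 0.5566 -0.0916  0.0803]
knob_left 368 mean [ 0.5111 -0.0028] rect (array([507.7295,  -3.4941]), [15.48672103881836, 77.52604675292969], np.float32(8.187915)) pca 8.010068279116632 z 0.12460227198102325
knob_centre 432 mean [ 0.5356 -0.1095] rect (array([ 533.8265, -109.2584]), [17.699995040893555, 76.42427062988281], np.float32(102.808136)) pca 103.38207425946356 z 0.12445750559433094
knob_right 445 mean [ 0.5614 -0.2153] rect (array([ 559.8711, -216.9429]), [17.794536590576172, 77.24359893798828], np.float32(104.150085)) pca 104.0512345956122 z 0.12443467220499216
tab 181 [0.4897 0.0747 0.1128] (array([488.3996,  74.659 ]), [9.010034561157227, 71.23555755615234], np.float32(13.630602))
```

servo_tool(increments=[{"slide": [0.15, 0.25, 0], "rot": [0, 0, -0.06]}, {"slide": [0.35, 0.6, 0], "rot": [0, 0, -0.12]}, {"slide": [0.55, 0.9, 0], "rot": [0, 0, -0.18]}, {"slide": [0.6, 1, 0], "rot": [0, 0, -0.18]}, {"slide": [0.6, 1, 0], "rot": [0, 0, -0.18]}])

```text
time: 14.4
tcp_pos: [0.5069, -0.0068, 0.2239]
tool_rot: [0.0, -0.067, 0.998, -0.0]
wrist_force: [0.8, 0.1, 0.5]
finger_gap: 0.045
gripper_force: 0.0
```

```bash
python3 go.py 0 110 172 98.2
```

```text
t 14.4 cell [ -1.8 106.8 223.9] yaw 97.64 tilt [ 0. -0.] F [0.8 0.1 0.5] M [-0.02 -0.02 -0.  ] gap 45.0 gf 0.0 j6 -1.72
slide [-0.014  0.034  0.519] rot [-0.      0.     -0.0047]
```

servo_tool(increments=[{"slide": [-0.01, 0.03, 0.05], "rot": [0, 0, -0.005]}, {"slide": [-0.01, 0.03, 0.2], "rot": [0, 0, -0.005]}, {"slide": [-0.01, 0.03, 0.35], "rot": [0, 0, -0.005]}, {"slide": [-0.01, 0.03, 0.5], "rot": [0, 0, -0.005]}, {"slide": [-0.01, 0.03, 0.5], "rot": [0, 0, -0.005]}, {"slide": [-0.01, 0.03, 0.5], "rot": [0, 0, -0.005]}])

```text
time: 15.0
tcp_pos: [0.508, -0.0056, 0.1737]
tool_rot: [-0.0, -0.072, 0.997, -0.0]
wrist_force: [0.3, -0.0, -0.6]
finger_gap: 0.0453
gripper_force: 0.0
```

servo_tool(increments=[{"slide": [0, 0, 0], "rot": [0, 0, 0]}, {"slide": [0, 0, 0], "rot": [0, 0, 0]}, {"slide": [0, 0, 0], "rot": [0, 0, 0]}, {"slide": [0, 0, 0], "rot": [0, 0, 0]}, {"slide": [0, 0, 0], "rot": [0, 0, 0]}, {"slide": [0, 0, 0], "rot": [0, 0, 0]}], jaw=0, squeeze=50)

```text
time: 15.6
tcp_pos: [0.508, -0.0031, 0.1749]
tool_rot: [0.001, -0.072, 0.997, 0.001]
wrist_force: [-2.2, 13.8, 5.1]
finger_gap: 0.0151
gripper_force: 50.3
```

```bash
python3 go.py 0 110 172 14
```

```text
t 15.6 cell [  0.2 110.1 174.9] yaw 98.24 tilt [0.0011 0.0029] F [-2.2 13.8  5.1] M [ 1.88  0.27 -0.06] gap 15.1 gf 50.28597950935364 j6 -1.73
slide [ 0.002 -0.001  0.029] rot [ 1.60e-03 -4.00e-04  7.02e-01]
```

servo_tool(increments=[{"slide": [0, 0.025, 0], "rot": [0, 0, 0.06]}, {"slide": [0, 0.025, 0], "rot": [0, 0, 0.13]}, {"slide": [0, 0.025, 0], "rot": [0, 0, 0.2]}, {"slide": [0, 0.025, 0], "rot": [0, 0, 0.27]}, {"slide": [0, 0.025, 0], "rot": [0, 0, 0.34]}, {"slide": [0, 0.025, 0], "rot": [0, 0, 0.4]}, {"slide": [0, 0.025, 0], "rot": [0, 0, 0.45]}, {"slide": [0, 0.025, 0], "rot": [0, 0, 0.5]}])

```text
time: 16.4
tcp_pos: [0.5072, -0.0044, 0.1749]
tool_rot: [0.001, 0.437, 0.899, -0.002]
wrist_force: [-4.8, -17.2, 8.5]
finger_gap: 0.0149
gripper_force: 51.2
```

```bash
python3 go.py 0 110 172 14
```

```text
t 16.4 cell [ -1.  109.  174.9] yaw 38.17 tilt [-0.0002 -0.004 ] F [ -4.8 -17.2   8.5] M [-2.9   0.94  0.2 ] gap 14.9 gf 51.21621787548065 j6 -0.67
slide [0.005 0.013 0.029] rot [-0.001   0.0017  0.2014]
```

servo_tool(increments=[{"slide": [-0.01, -0.02, 0], "rot": [0, 0, 0.06]}, {"slide": [-0.01, -0.02, 0], "rot": [0, 0, 0.12]}, {"slide": [-0.01, -0.02, 0], "rot": [0, 0, 0.17]}, {"slide": [-0.01, -0.02, 0], "rot": [0, 0, 0.21]}, {"slide": [-0.01, -0.02, 0], "rot": [0, 0, 0.235]}, {"slide": [-0.01, -0.02, 0], "rot": [0, 0, 0.235]}, {"slide": [-0.01, -0.02, 0], "rot": [0, 0, 0.235]}])

```text
time: 17.1
tcp_pos: [0.5061, -0.0047, 0.1749]
tool_rot: [0.0, 0.641, 0.767, -0.001]
wrist_force: [-4.9, -2.9, 8.8]
finger_gap: 0.0147
gripper_force: 69.5
```

```bash
python3 go.py 0 110 172 14
```

```text
t 17.1 cell [ -2.1 109.  174.9] yaw 10.23 tilt [-0.0004 -0.0012] F [-4.9 -2.9  8.8] M [-0.26  0.86  0.96] gap 14.7 gf 69.53739367425442 j6 -0.19
slide [0.011 0.02  0.029] rot [-0.0003  0.0005 -0.0314]
```

servo_tool(increments=[{"slide": [0, 0, 0], "rot": [0, 0, -0.015]}, {"slide": [0, 0, 0], "rot": [0, 0, -0.015]}, {"slide": [0, 0, 0], "rot": [0, 0, -0.015]}, {"slide": [0, 0, 0], "rot": [0, 0, -0.015]}], jaw=45)

```text
time: 17.5
tcp_pos: [0.5066, -0.0043, 0.1741]
tool_rot: [0.0, 0.63, 0.776, 0.0]
wrist_force: [0.0, -0.1, -0.7]
finger_gap: 0.0452
gripper_force: 0.0
```

servo_tool(increments=[{"slide": [0, 0, -0.1], "rot": [0, 0, 0]}, {"slide": [0, 0, -0.4], "rot": [0, 0, 0]}, {"slide": [0, 0, -0.8], "rot": [0, 0, 0]}, {"slide": [0, 0, -1], "rot": [0, 0, 0]}, {"slide": [0, 0, -1], "rot": [0, 0, 0]}, {"slide": [0, 0, -1], "rot": [0, 0, 0]}])

```text
time: 18.1
tcp_pos: [0.5064, -0.0043, 0.2743]
tool_rot: [0.0, 0.63, 0.777, 0.0]
wrist_force: [0.3, -0.5, 0.0]
finger_gap: 0.0447
gripper_force: 0.0
```

```bash
python3 go.py
python3 - <<'E'
from b import *
p=measure(("scene",)); cv2.imwrite("pics/end.png",p["color"])
for k in("flask_a","reagent"):
    for r in ctrl.landmark_of(p,k)[:2]: print(k,r["conf"],at_z(p,r["uv"],0))
E
```

```text
t 18.1 cell [ -1.7 109.3 274.3] yaw 11.9 tilt [ 0.001 -0.   ] F [ 0.3 -0.5  0. ] M [ 0.01 -0.04 -0.04] gap 44.7 gf 0.0 j6 -0.22
scene plate (array([535.2551, -98.7674]), [255.85406494140625, 361.68048095703125], np.float32(79.74677)) [ 0.5583 -0.1024  0.0803]
knob_left 436 mean [ 0.5093 -0.003 ] rect (array([507.6772,  -2.9094]), [17.8270206451416, 77.43937683105469], np.float32(105.24945)) pca 104.0272088854135 z 0.12423279295556505
knob_centre 437 mean [ 0.5354 -0.1092] rect (array([ 533.4638, -109.3991]), [18.422740936279297, 76.54862213134766], np.float32(102.97996)) pca 103.40345123571659 z 0.12441785797286098
knob_right 447 mean [ 0.5616 -0.2154] rect (array([ 559.8459, -216.7757]), [19.092803955078125, 77.1751937866211], np.float32(104.730774)) pca 103.97366771373531 z 0.12460150015559246
tab 166 [0.488  0.0745 0.1129] (array([487.1954,  74.9268]), [9.600341796875, 69.8832778930664], np.float32(12.9694605))
flask_a 0.98 [ 0.3912 -0.2032  0.    ]
flask_a 0.86 [0.6641 0.0316 0.    ]
reagent 0.91 [ 0.5441 -0.3832  0.    ]
reagent 0.64 [ 0.4199 -0.1473  0.    ]
```

View pics/end.png

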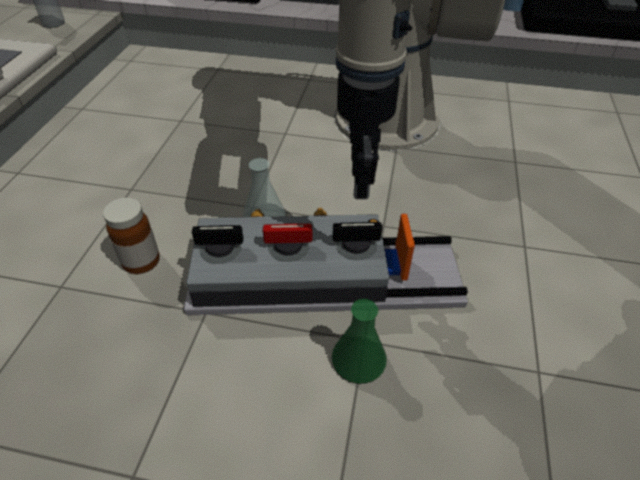

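The three bars, at (218,235), (288,233) and (357,231), lie along the cell at about 104°. The tab at (405,245) is home, the flasks and jar haven't moved, and the gripper is clear.

```bash
python3 -c "
from plant import ctrl
print(ctrl.job_done())"
```

```text
the job is handed in; nothing more can be done
None
```

Job handed in at about 18 s: the final camera check showed the cassette fully home, all three knobs at their end stops (centre, then right, then left), the flasks and jar where they started, and the gripper clear; the judge returned no verdict.

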